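# Jack up a steel box section and lower it onto its second bearer

### The job

The steel box section lies on one pine offcut at its left end and on the toe of the ratchet jack at its right end. Pull the jack's toothed rack up by its grip, click by click, until the other pine offcut will go underneath, and let go so the pawl holds it; lay that offcut flat under the section, square across it beside the toe and showing on both sides. Then lift the pawl lever until the rack has dropped fully home and let the lever spring back, so the section rests level on the two offcuts; leave the tape measure and the drinking bottle where they stand.

Things in the scene. Friction and masses are not known exactly. Their poses are not given: they have to be found in the camera images.
- jack: Ratchet toe jack, grey, fixed to the bench: base plate 120 x 101 x 10 mm, two 14 mm wide feet that straddle the section's end, upright guide 176 mm high. Origin: the rack's centre line at bench level. x points away from the pawl lever, y the way the toe points (along under the section), z up.
- rack (a joint): Height of the toothed rack in m: 0 = down, at most 0.064. Teeth every 12 mm on the lever side. Pulled up (10 to 20 N) it clicks past the pawl; let go, it rests on the pawl at about 0.010, 0.022, 0.034, 0.046 or 0.058, reached by first pulling at least 3 mm above that height. It sinks, damped, only while the pawl is lifted.
- rack_grip (a point): Centre of the black rubber grip on top of the rack, 54 mm along the jack's x, 22 mm thick along the jack's y, 30 mm high, its centre 213 mm above the bench when the rack is down; it rises with the rack.
- toe_tip (a point): Middle of the toe's free edge, at its upper face. The toe is a steel plate 44 mm wide and 7.5 mm thick that reaches 55 mm from the rack's centre line along the jack's y, under the section; its upper face is 9 mm above the bench when the rack is down.
- pawl (a joint): Angle of the pawl in rad, 0 = sprung into the teeth, grows as its lever's outer end is lifted, at most 0.5. Above about 0.15 it is clear of the teeth; lift to about 0.3 to be sure. Lifting the lever at its grip takes about 3 to 8 N; it springs back to 0 when let go.
- pawl_grip (a point): Middle of the rubber grip at the end of the pawl lever, a level bar along the jack's -x; grip 60 mm long, 14 mm thick along the jack's y, 20 mm high. At rest at (-0.137, 0, 0.150) in the jack's frame. The hinge line is parallel to the jack's y through (-0.027, 0, 0.150): this point turns about it at 110 mm radius.
- box_section: Hollow dull steel box section, 50 wide, 30 high, 440 mm long, 1.5 kg, loose. Origin: centre of its underside; x across, y along it from the jack towards the bearer. The toe is under its y = -0.18 to -0.22. With the rack resting at 0.022 the gap for the second offcut is about 8 mm more than the offcut's thickness, at 0.034 about 17 mm more.
- bearer: Pine offcut 64 x 160 x 19 mm, already lying flat and square across under the section's far (left) end, 180 mm from the section's middle; loose. Origin: centre of its underside; long side along its y.
- packer: The other pine offcut, same size 64 x 160 x 19 mm, 0.2 kg, loose, flat on the bench away from the section, to the left or right. Origin: centre of its underside; long side along its y. A good place: its middle at about (-0.035, -0.115) in the section's frame, long side across the section, beside the toe without touching it.
- tape_measure: Bystander: tape measure, 45 x 98 x 64 mm, on the bench to the right or left. Origin at the centre of its underside.
- bottle: Bystander: yellow steel drinking bottle, 71 x 81 x 266 mm, at the back left. Origin at the centre of its underside.

How it is judged:
On the way, in this order (a step that is already met when the one before it is completed fails the run):
1. the rack is raised at least two teeth and held by the pawl, the robot off it (value of joint rack above 0.018 m and value of joint pawl below 0.06 rad and contact force between the fingers and anything else below 0.5 N), for 0.3 s.
2. the loose offcut lies flat under the raised section, square across it beside the toe, let go, while the jack still holds the section up (value of joint rack above 0.018 m and y of packer in the frame of box_section between -0.17 and -0.06 m and x of packer in the frame of box_section between -0.055 and 0.055 m and angle between the y axis of packer and the x axis of box_section, either way round below 0.2 rad and height (world z) of packer below 0.004 m and contact force between the fingers and packer below 0.5 N), for 0.2 s.
3. the pawl is lifted clear of the teeth (value of joint pawl above 0.08 rad), for 0.05 s.
At the end, for the whole second after the job is handed in: Rack down (5 mm), pawl sprung back; section at rest, level (0.015 rad) on both offcuts; section and first offcut within 40 mm of their start; second offcut flat, 60-170 mm from the section's middle towards the jack, centred within 55 mm, square within 0.2 rad (value of joint rack below 0.005 m and value of joint pawl below 0.06 rad and angle between box_section's own z axis and vertical below 0.015 rad and contact force between box_section and packer above 1.5 N and contact force between box_section and bearer above 1.5 N and y of packer in the frame of box_section between -0.17 and -0.06 m and x of packer in the frame of box_section between -0.055 and 0.055 m and angle between the y axis of packer and the x axis of box_section, either way round below 0.2 rad and height (world z) of packer below 0.004 m and distance of each of box_section, bearer from where it was at the start of the episode below 0.04 m and linear speed of each of box_section, packer below 0.01 m/s); the robot touches nothing.
It fails at once if the tape measure is moved more than 50 mm (distance of tape_measure from where it was at the start of the episode above 0.05 m).
It fails at once if the drinking bottle is moved more than 50 mm (distance of bottle from where it was at the start of the episode above 0.05 m).
It also fails if it takes over 72 s, if anything falls off the work surface, if the arm or the gripper's body presses on something with over 40 N, if the wrist force passes 120 N, or if a joint passes its speed limit or range.

### The arm

A 7-joint arm with a two-finger parallel gripper is mounted at the origin on the work surface; the furniture and walls round the work are solid. World frame = base frame: x ahead of the robot, y to its left, z up, the work surface at z = 0. Lengths are in m, angles in rad, forces in N, time in s.
With the tool pointing down it reaches from about 0.375 to 0.925 m from the base axis. Payload 3.1 kg.
Tool frame: the origin (TCP) lies midway between the tips of the shut fingers; the grasp point (between the pads) lies env.grasp_offset behind it (env.grasp_offset is the distance from the TCP to the grasp point, in m); z points along the fingers, y is the line along which they close (so a half turn about z gives the same grasp; the last joint's range is limited). The gripper opens to 85 mm and grips with 20 to 120 N. Pads are 22 mm wide; open, the fingers measure 114 mm over their backs; the gripper's body (76 mm by 85 mm) begins 54 mm behind the grasp point. The pads swing forward as they close: fully open they stand 13 mm farther back than shut.
Start: joints at [-1.351, 0.383, 0.044, 1.598, -0.018, 1.161, -0.05], TCP at [0.203, 0.617, 0.231] pointing down, gripper open.
Joint ranges: [-2.61, 2.61], [-0.41, 2.15], [-1.48, 1.57], [0, 2.5], [-1.57, 4.71], [0.05, 1.97], [-2.85, 2.85]. Speed limits (rad/s): [2.79, 2.79, 3.14, 3.14, 3.14, 3.14, 3.14].

### API

Orientations are given as a unit quaternion [w, x, y, z].
In Python, from plant import readout, optics, job, env gives the robot as it stands.
- The arm moves only by the tool jog_arm, never from a script. Its argument "series" is a list of rows, each a list of 7 numbers: the shift along the world's x, y, z in units of 30 mm (1.0 is 30 mm), then the turn, a rotation vector about the world's x, y, z in units of 6 degrees (1.0 is 6 degrees), then the opening, from 0 (shut) to 1 (fully open). In form: [[tx, ty, tz, wx, wy, wz, claw], ...]. A call has exactly 5 rows; each row shifts and turns the commanded pose from where the row before left it; what a row does not reach is not made up. A row lasts 1/12 s, in which the tool goes at most 41.7 mm and 7.16 degrees, less where a joint would pass 70% of its speed; a pose out of reach is approached as far as the arm can. A call is refused whole if a number of a shift passes 1 or a number of a turn 1, either way. A call with a gripper value outside its range is refused whole. The fingers move at their own pace and stop on an object; "squeeze" is the grip in N (left out, the last holds). Time passes only in rows, so rows that do not move let the fingers close, or fill a call up. It gives the time, the measured TCP pose, the force, the opening and the grip force at its end, in the units of the state.
- readout.state(): the state, without advancing time (a new reading comes with each control period).
- optics.get_image(name): name is "side" or "top"; returns the picture (420x560x3 uint8, red, green, blue); there is no depth.
- optics.get_calibration(name): a dict with "camera_matrix" (3x3 intrinsics, pixels), "k1" (the pictures are not rectified: a ray, as slopes to the right and down, at radius r is drawn at 1 + k1 r^2 times it, then the intrinsics apply), "T" (4x4, takes a point from camera to world coordinates). Camera axes: x right, y up, looking along -z (the intrinsics and any distortion apply to the point x, -y, -z); pixel columns grow to the right and rows downward; lengths in m; the calibration is good to about 2 mm. A picture is of the moment at which its call begins. get_calibration takes no time and is no camera call.
- job.job_done(): hands the job in; it is judged then, once.
The state is a dict: "time": time; "joint_pos": joint angles; "qvel": joint speeds; "joint_torque": joint torques, N m; "position": TCP position; "orientation": TCP orientation; "wrist_force": force on the tool from outside, world axes, zero at the start; "torque": the same for the moment, N m; "width": finger opening in m; "finger_force": force on a finger pad.
Only numpy, scipy, OpenCV 4.12 (cv2) and the standard library are available. Lean on these libraries where they do the work, as an engineer would, in place of code of your own. Each camera call takes 0.05 s, during which the arm holds its last target. There are 200 camera calls.

## Working session

There is one attempt and no reset: what is moved stays moved. The work goes in short steps, Python scripts to look and compute and a tool call to move; the robot and the scene stay as the last step left them, time stands still between calls to the robot, and variables do not carry over. Pictures are saved under pics/ and viewed, at most 10 in all, crops included, and the job is handed in when it is done.

Besides the shell and the picture viewer there is one more tool, called after "Call:" by a JSON object that holds its "name" and its "arguments", one argument or row to a line. jog_arm: Moves the arm, as the interface text tells. Its arguments: {"type":"object","properties":{"series":{"type":"array"},"squeeze":{"type":"number"}},"required":["series"]}

```bash
ls && mkdir -p pics && python3 - <<'E'
from plant import readout, optics, job, env
import cv2
print(env.grasp_offset, readout.state())
for n in("side","top"):
    im=optics.get_image(n); cv2.imwrite(f"pics/{n}0.png",im[:,:,::-1]); c=optics.get_calibration(n); print(n,c)
E
```

```text
pics
0.0187 {'time': 0.0, 'joint_pos': array([-1.35081279,  0.38386053,  0.04385726,  1.59957386, -0.01786516,
        1.16118964, -0.04989378]), 'qvel': array([-5.56598142e-05, -1.28770952e-03,  2.30839864e-04,  1.32957859e-03,
        1.51296549e-03,  9.37751655e-04, -1.05539412e-03]), 'joint_torque': array([-2.48176038e-04, -4.33471513e+01,  1.02455165e+00, -2.49514604e+01,
        1.05750814e-02,  1.13804513e-02, -5.80913792e-06]), 'position': array([0.20283589, 0.61655281, 0.22987109]), 'orientation': array([-1.17712580e-04,  1.58185250e-01,  9.87408571e-01, -1.31422854e-03]), 'wrist_force': array([-0.40602373, -0.24620548, -0.43480889]), 'torque': array([-0.0061266 ,  0.05565776,  0.0014462 ]), 'finger_force': 0.0, 'width': 0.08552421875634243}
side {'camera_matrix': array([[542.99144543,   0.        , 278.0492876 ],
       [  0.        , 542.99144543, 210.33173895],
       [  0.        ,   0.        ,   1.        ]]), 'k1': -0.03572952378743237, 'T': array([[ 0.99735409,  0.06035834, -0.04051783,  0.53095598],
       [-0.07049564,  0.66689186, -0.74181238, -1.51011481],
       [-0.01775355,  0.74270594,  0.66938232,  1.45722086],
       [ 0.        ,  0.        ,  0.        ,  1.        ]])}
top {'camera_matrix': array([[394.39992377,   0.        , 279.40691419],
       [  0.        , 394.39992377, 214.41830793],
       [  0.        ,   0.        ,   1.        ]]), 'k1': -0.098430978166556, 'T': array([[ 0.48012541,  0.84440867, -0.23759964,  0.29413858],
       [-0.87715866,  0.45953081, -0.13937041, -0.1958574 ],
       [-0.00850122,  0.27532786,  0.9613128 ,  1.38368816],
       [ 0.        ,  0.        ,  0.        ,  1.        ]])}
```

View pics/top0.png

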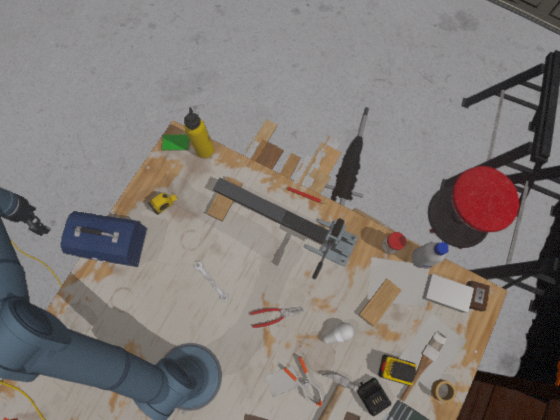

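View pics/side0.png

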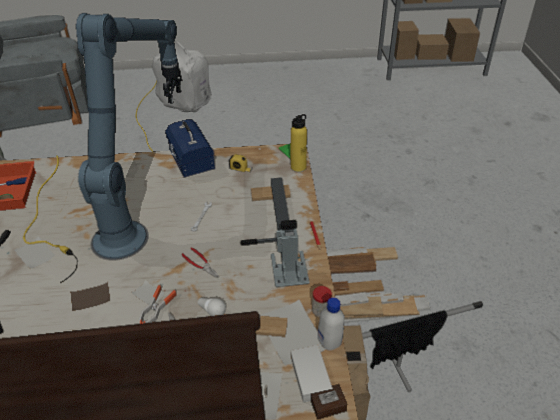

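The top view shows the section from about (218,185) to (330,238) and the bearer at (220,205). The jack is at about (335,240), its lever grip at (318,268), the packer at (380,301), the tape at (162,202) and the bottle at (200,135). Next I'll take enlarged crops.

```bash
cat > h.py <<'E'
import numpy as np, cv2
from plant import optics
def ray(n,uv):
    c=optics.get_calibration(n);K=c["camera_matrix"];T=np.array(c["T"])
    d=(np.array(uv,float)-K[:2,2])/[K[0,0],K[1,1]]
    s=d.copy()
    for _ in range(20): s=d/(1+c["k1"]*(s@s))
    v=T[:3,:3]@np.array([s[0],-s[1],-1]); return T[:3,3],v/np.linalg.norm(v)
def plane(n,uv,z):
    o,v=ray(n,uv); return o+v*(z-o[2])/v[2]
def proj(n,p):
    c=optics.get_calibration(n);K=c["camera_matrix"];T=np.array(c["T"])
    q=T[:3,:3].T@(np.array(p,float)-T[:3,3]); s=np.array([q[0],-q[1]])/-q[2]
    s=s*(1+c["k1"]*(s@s)); return s*[K[0,0],K[1,1]]+K[:2,2]
def tri(a,b):
    o1,v1=ray("top",a);o2,v2=ray("side",b)
    t=np.linalg.lstsq(np.c_[v1,-v2],o2-o1,rcond=None)[0]
    p,q=o1+v1*t[0],o2+v2*t[1]; return (p+q)/2,np.linalg.norm(p-q)
E
python3 - <<'E'
import cv2,sys
from h import *
t=cv2.imread("pics/top0.png");s=cv2.imread("pics/side0.png")
cv2.imwrite("pics/c1.png",cv2.resize(t[160:340,190:420],None,fx=3.4,fy=3.3,interpolation=cv2.INTER_CUBIC)[:,:782])
cv2.imwrite("pics/c2.png",cv2.resize(s[160:350,220:350],None,fx=3,fy=3,interpolation=cv2.INTER_CUBIC))
for uv in [(218,185),(330,238),(220,205),(380,301),(162,202),(290,320),(180,375)]: print(uv,plane("top",uv,0.02))
# pine mask
hsv=cv2.cvtColor(t,cv2.COLOR_BGR2HSV); print(hsv[301,380],hsv[205,222],hsv[290,350])
E
```

```text
(218, 185) [0.62192035 0.25521302 0.02      ]
(330, 238) [ 0.64063029 -0.19711666  0.02      ]
(220, 205) [0.55920517 0.2086222  0.02      ]
(380, 301) [ 0.52566037 -0.44736414  0.02      ]
(162, 202) [0.46668871 0.40337407 0.02      ]
(290, 320) [ 0.32427901 -0.20675032  0.02      ]
(180, 375) [-0.00869889  0.02531528  0.02      ]
[ 16 110 146] [ 16 107 150] [ 17  29 160]
```

View pics/c1.png

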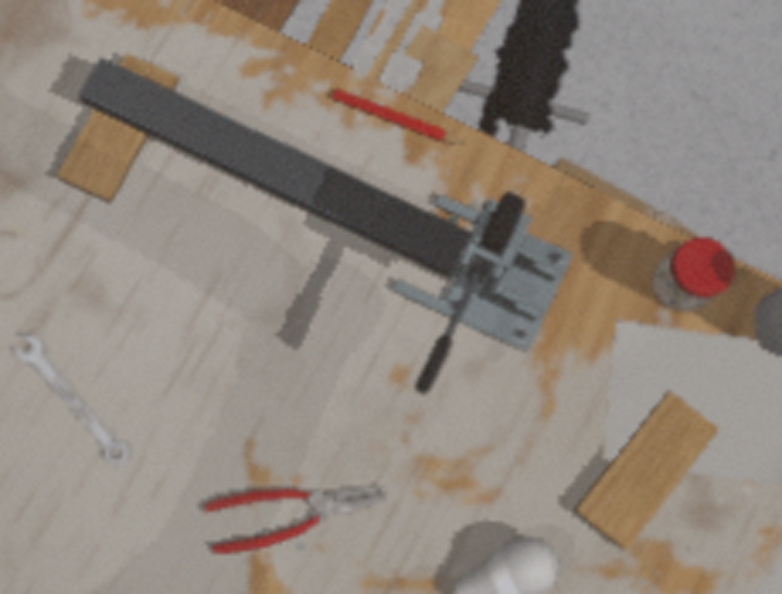

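View pics/c2.png

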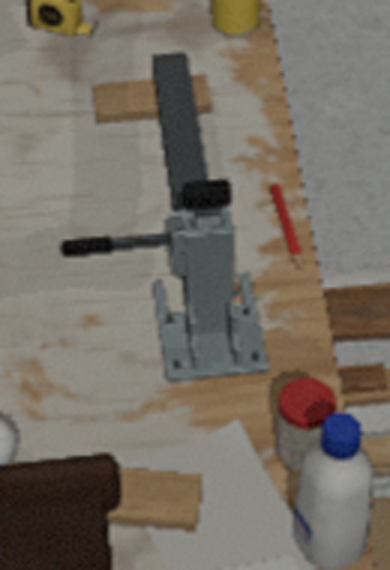

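In the crops, the grip is near top (338,228) / side (288,224), the lever grip near (317,270) / (249,242), and the packer centre near (380,301). I'll measure these with masks.

```bash
python3 - <<'E'
from h import *
np.set_printoptions(precision=4,suppress=True)
t=cv2.imread("pics/top0.png");s=cv2.imread("pics/side0.png")
def blobs(img,mask,box):
    m=np.zeros(mask.shape,np.uint8);x0,y0,x1,y1=box;m[y0:y1,x0:x1]=mask[y0:y1,x0:x1]
    m=m*255; n,l,st,c=cv2.connectedComponentsWithStats(m)
    k=1+np.argmax(st[1:,4]); return (l==k).astype(np.uint8),c[k],st[k]
# black grips
vt=t.max(2);vs=s.max(2)
G=blobs(t,vt<52,(325,212,348,242));g=blobs(s,vs<50,(276,214,300,236))
print("grip",G[1],G[2],g[1],g[2],tri(G[1],g[1]))
P=blobs(t,vt<60,(308,258,326,280));p=blobs(s,vs<60,(236,234,262,248))
print("pawl",P[1],P[2],p[1],p[2],tri(P[1],p[1]))
hsv=cv2.cvtColor(t,cv2.COLOR_BGR2HSV)
pine=((hsv[...,1]>85)&(hsv[...,0]<25)&(hsv[...,0]>8)).astype(np.uint8)
def rect(b,z):
    c=cv2.findContours(b,cv2.RETR_EXTERNAL,cv2.CHAIN_APPROX_NONE)[0];c=max(c,key=len)[:,0]
    w=np.array([plane("top",q,z)[:2] for q in c],np.float32); r=cv2.minAreaRect(w*1000); return r
b=blobs(t,pine,(355,270,405,330));print("packer",b[2],rect(b[0],.019),plane("top",b[1],.019))
b=blobs(t,pine,(200,185,238,225));print("bearer vis",b[2],rect(b[0],.019))
# packer from clicked corners
for n,cs in dict(packer=[(670,392),(718,430),(625,548),(577,510)],sectL=[(100,60),(82,100)],sectmid=[(326,168),(313,207)],bearer=[(56,175),(110,201),(178,78),(125,56)]).items():
    z=.049 if 'sect' in n else .019
    print(n,[plane("top",(190+x/3.4,160+y/3.3),z)[:2] for x,y in cs])
E
```

```text
grip [335.88 228.18] [332 220  11  16  50] [287.2134 224.6829] [277 220  20  12 164] (array([ 0.6309, -0.1987,  0.2064]), np.float64(0.002586862869165739))
pawl [317.0303 269.4545] [313 262   9  16  33] [249.8444 241.5556] [241 239  21   6  90] (array([ 0.5013, -0.2064,  0.1451]), np.float64(0.0049777794826396165))
packer [360 279  41  51 904] ((519.2250366210938, -468.05767822265625), (104.60198974609375, 158.10751342773438), 79.2849349975586) [ 0.5163 -0.4506  0.019 ]
bearer vis [207 193  26  27 403] ((554.4182739257812, 206.9293212890625), (86.0561752319336, 65.11640930175781), 2.769652843475342)
packer [array([ 0.6062, -0.437 ]), array([ 0.5934, -0.4972]), array([ 0.4405, -0.4649]), array([ 0.4522, -0.4058])]
sectL [array([0.6399, 0.2548]), array([0.5909, 0.2474])]
sectmid [array([ 0.6462, -0.0162]), array([ 0.6019, -0.025 ])]
bearer [array([0.5098, 0.2365]), array([0.5121, 0.1705]), array([0.6697, 0.1788]), array([0.6649, 0.2432])]
```

```bash
python3 - <<'E'
from h import *
np.set_printoptions(precision=4,suppress=True)
f=lambda x,y:(190+x/3.4,160+y/3.3)
g=lambda x,y:(220+x/3,160+y/3)
for n,a,z in [("plate1",f(572,250),.01),("plate2",f(530,350),.01),("nearfoot",f(390,284),.02),("farfoot",f(434,198),.02),("bulb",f(520,570),.03),("plier",f(380,490),.01),("toolbox",(105,240),.1),("bottle",(205,155),.0),("griptopA",f(517,196),.228),("griptopB",f(490,245),.228),("pawlouter",f(424,388),.15),("pawlinner",f(444,340),.15)]:
    print(n,plane("top",a,z))
print("grip",tri(f(503,224),g(205,193)))
print("pawl",tri(f(432,364),g(87,246)))
for n,a,z in [("s plate L",g(167,379),.01),("s plate R",g(267,370),.01),("s gripL",g(182,193),.213),("s gripR",g(230,193),.213),("pawlL",g(62,248),.15),("pawlR",g(111,244),.15)]: print(n,plane("side",a,z))
E
```

```text
plate1 [ 0.6988 -0.2825  0.01  ]
plate2 [ 0.5799 -0.2916  0.01  ]
nearfoot [ 0.5722 -0.1319  0.02  ]
farfoot [ 0.6784 -0.1285  0.02  ]
bulb [ 0.3712 -0.381   0.03  ]
plier [ 0.3775 -0.2238  0.01  ]
toolbox [0.248  0.4685 0.1   ]
bottle [0.7078 0.3701 0.    ]
griptopA [ 0.657  -0.2032  0.228 ]
griptopB [ 0.604  -0.2026  0.228 ]
pawlouter [ 0.472  -0.2121  0.15  ]
pawlinner [ 0.5214 -0.2073  0.15  ]
grip (array([ 0.6337, -0.2038,  0.2122]), np.float64(0.0037548689085160525))
pawl (array([ 0.4987, -0.2077,  0.1448]), np.float64(0.004304142485601233))
s plate L [ 0.5828 -0.2961  0.01  ]
s plate R [ 0.6987 -0.2926  0.01  ]
s gripL [ 0.61   -0.2015  0.213 ]
s gripR [ 0.663  -0.2062  0.213 ]
pawlL [ 0.4727 -0.2129  0.15  ]
pawlR [ 0.528  -0.2114  0.15  ]
```

Call:
{"name": "jog_arm", "arguments": {
  "series": [
    [0.4,-0.8,0.8,0,0,0,1],
    [0.5,-0.9,0.4,0,0,0,1],
    [0.5,-1,0.3,0,0,0,1],
    [0.5,-1,0.3,0,0,0,1],
    [0.5,-1,0.2,0,0,0,1]
  ]
}}

```text
time: 0.52
position: [0.2756, 0.4751, 0.2917]
orientation: [0.0, 0.158, 0.987, 0.0]
wrist_force: [-0.0, -0.1, 0.3]
width: 0.0853
finger_force: 0.0
```

Call:
{"name": "jog_arm", "arguments": {
  "series": [
    [0.48,-0.9,0,0,0,0.14,1],
    [0.48,-0.9,0,0,0,0.14,1],
    [0.48,-0.9,0,0,0,0.14,1],
    [0.48,-0.9,0,0,0,0.14,1],
    [0.48,-0.9,0,0,0,0.14,1]
  ]
}}

```text
time: 0.93
position: [0.3473, 0.3397, 0.2908]
orientation: [-0.0, 0.122, 0.993, -0.0]
wrist_force: [0.6, 0.0, -0.4]
width: 0.0851
finger_force: 0.0
```

Call:
{"name": "jog_arm", "arguments": {
  "series": [
    [0.48,-0.9,0,0,0,0.14,1],
    [0.48,-0.9,0,0,0,0.14,1],
    [0.48,-0.9,0,0,0,0.14,1],
    [0.48,-0.9,0,0,0,0.14,1],
    [0.48,-0.9,0,0,0,0.14,1]
  ]
}}

```text
time: 1.35
position: [0.4192, 0.2048, 0.2908]
orientation: [-0.0, 0.085, 0.996, -0.0]
wrist_force: [1.0, 0.2, -0.3]
width: 0.0853
finger_force: 0.0
```

Call:
{"name": "jog_arm", "arguments": {
  "series": [
    [0.48,-0.9,0,0,0,0.14,1],
    [0.48,-0.9,0,0,0,0.14,1],
    [0.48,-0.9,0,0,0,0.14,1],
    [0.48,-0.9,0,0,0,0.14,1],
    [0.48,-0.9,0,0,0,0.14,1]
  ]
}}

```text
time: 1.77
position: [0.4911, 0.0699, 0.2909]
orientation: [-0.0, 0.049, 0.999, 0.0]
wrist_force: [0.7, 0.0, -0.1]
width: 0.0853
finger_force: 0.0
```

Call:
{"name": "jog_arm", "arguments": {
  "series": [
    [0.48,-0.9,0,0,0,0.14,1],
    [0.48,-0.9,0,0,0,0.14,1],
    [0.48,-0.9,0,0,0,0.14,1],
    [0.48,-0.9,0,0,0,0.14,1],
    [0.48,-0.9,0,0,0,0.14,1]
  ]
}}

```text
time: 2.18
position: [0.5632, -0.0647, 0.2908]
orientation: [-0.0, 0.012, 1.0, 0.0]
wrist_force: [-0.0, -0.3, -0.2]
width: 0.0854
finger_force: 0.0
```

Call:
{"name": "jog_arm", "arguments": {
  "series": [
    [0.48,-0.9,0,0,0,0.14,1],
    [0.48,-0.9,0,0,0,0.14,1],
    [0.48,-0.9,0,0,0,0.14,1],
    [0.48,-0.9,0,0,0,0.14,1],
    [0.48,-0.9,0,0,0,0.14,1]
  ]
}}

```text
time: 2.6
position: [0.6354, -0.1994, 0.2903]
orientation: [-0.001, -0.025, 1.0, 0.0]
wrist_force: [-0.2, 0.3, -0.6]
width: 0.0852
finger_force: 0.0
```

Call:
{"name": "jog_arm", "arguments": {
  "series": [
    [-0.05,-0.15,-0.8,0,0,-0.1,1],
    [0,0,-0.8,0,0,0,1],
    [0,0,-0.8,0,0,0,1],
    [0,0,-0.7,0,0,0,1],
    [0,0,0,0,0,0,1]
  ]
}}

```text
time: 3.02
position: [0.6297, -0.2012, 0.192]
orientation: [-0.006, -0.019, 1.0, 0.002]
wrist_force: [-0.2, 0.1, -1.4]
width: 0.0853
finger_force: 0.0
```

Call:
{"name": "jog_arm", "arguments": {
  "series": [
    [0,0,0,0,0,0,0],
    [0,0,0,0,0,0,0],
    [0,0,0,0,0,0,0],
    [0,0,0,0,0,0,0],
    [0,0,0,0,0,0,0]
  ],
  "squeeze": 60
}}

```text
time: 3.43
position: [0.6345, -0.2034, 0.2]
orientation: [0.001, -0.019, 1.0, -0.0]
wrist_force: [0.4, 0.4, -0.3]
width: 0.0255
finger_force: 0.0
```

Call:
{"name": "jog_arm", "arguments": {
  "series": [
    [0,0,0,0,0,0,0],
    [0,0,0,0,0,0,0],
    [0,0,0,0,0,0,0],
    [0,0,0,0,0,0,0],
    [0,0,0.1,0,0,0,0]
  ]
}}

```text
time: 3.85
position: [0.6342, -0.2022, 0.2003]
orientation: [0.001, -0.02, 1.0, 0.0]
wrist_force: [6.9, -2.2, -15.7]
width: 0.0211
finger_force: 59.1
```

Call:
{"name": "jog_arm", "arguments": {
  "series": [
    [0,0,0.2,0,0,0,0],
    [0,0,0.2,0,0,0,0],
    [0,0,0.2,0,0,0,0],
    [0,0,0.2,0,0,0,0],
    [0,0,0,0,0,0,0]
  ]
}}

```text
time: 4.27
position: [0.6342, -0.2021, 0.2225]
orientation: [0.0, -0.02, 1.0, -0.0]
wrist_force: [5.0, 0.1, -10.0]
width: 0.0208
finger_force: 63.4
```

Call:
{"name": "jog_arm", "arguments": {
  "series": [
    [0,0,0.2,0,0,0,0],
    [0,0,0.2,0,0,0,0],
    [0,0,0.2,0,0,0,0],
    [0,0,0.1,0,0,0,0],
    [0,0,0,0,0,0,0]
  ]
}}

```text
time: 4.68
position: [0.6342, -0.202, 0.2425]
orientation: [-0.0, -0.02, 1.0, -0.0]
wrist_force: [6.9, -1.1, -12.9]
width: 0.0209
finger_force: 63.3
```

Call:
{"name": "jog_arm", "arguments": {
  "series": [
    [0,0,-0.1,0,0,0,0],
    [0,0,-0.1,0,0,0,0],
    [0,0,-0.1,0,0,0,0],
    [0,0,0,0,0,0,0],
    [0,0,0,0,0,0,0]
  ]
}}

```text
time: 5.1
position: [0.6342, -0.2021, 0.2355]
orientation: [0.0, -0.02, 1.0, 0.0]
wrist_force: [5.4, -0.8, -10.7]
width: 0.0211
finger_force: 63.6
```

Call:
{"name": "jog_arm", "arguments": {
  "series": [
    [0,0,0,0,0,0,1],
    [0,0,0,0,0,0,1],
    [0,0,0,0,0,0,1],
    [0,0,0,0,0,0,1],
    [0,0,0.3,0,0,0,1]
  ]
}}

```text
time: 5.52
position: [0.6322, -0.2031, 0.2454]
orientation: [-0.002, -0.019, 1.0, 0.0]
wrist_force: [-0.7, -0.1, -0.3]
width: 0.0803
finger_force: 0.0
```

Call:
{"name": "jog_arm", "arguments": {
  "series": [
    [0,0,0.8,0,0,0,1],
    [-0.1,0,0.9,0,0,-0.2,1],
    [-0.5,-0.5,0.5,0,0,-0.3,1],
    [-0.6,-0.8,0,0,0,-0.3,1],
    [-0.7,-0.8,0,0,0,-0.3,1]
  ]
}}

```text
time: 5.93
position: [0.577, -0.2672, 0.3144]
orientation: [0.002, 0.038, 0.999, -0.001]
wrist_force: [0.4, -0.6, -0.6]
width: 0.0854
finger_force: 0.0
```

```bash
python3 - <<'E'
from h import *
t=optics.get_image("top")[:,:,::-1];s=optics.get_image("side")[:,:,::-1]
cv2.imwrite("pics/c3.png",np.hstack([cv2.resize(t[200:340,270:420],None,fx=2.6,fy=2.6,interpolation=cv2.INTER_CUBIC),cv2.resize(s[170:310,225:325],None,fx=2.6,fy=2.6,interpolation=cv2.INTER_CUBIC)]))
E
```

```text
(no output)
```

View pics/c3.png

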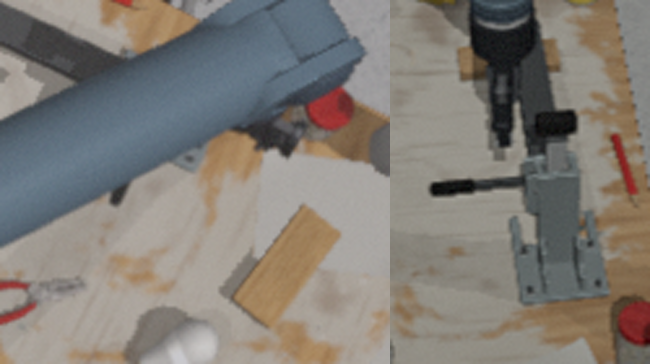

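Rack is up and held (grip now at side pixel about (288,217)) and the packer hasn't moved. Moving to its near end.

Call:
{"name": "jog_arm", "arguments": {
  "series": [
    [-0.4,-0.9,-0.3,0,0,-0.2,1],
    [-0.5,-0.9,-0.9,0,0,-0.2,1],
    [-0.5,-0.9,-0.9,0,0,-0.2,1],
    [-0.5,-0.9,-0.9,0,0,-0.2,1],
    [-0.5,-0.8,-0.9,0,0,-0.2,1]
  ]
}}

```text
time: 6.45
position: [0.5015, -0.4011, 0.1945]
orientation: [-0.0, 0.093, 0.996, -0.001]
wrist_force: [0.8, -0.6, 0.4]
width: 0.0854
finger_force: 0.0
```

Call:
{"name": "jog_arm", "arguments": {
  "series": [
    [-0.4,-0.7,-0.9,0,0,-0.2,1],
    [-0.4,-0.6,-0.9,0,0,0,1],
    [0,0,-0.9,0,0,0,1],
    [0,0,-0.9,0,0,0,1],
    [0,0,0,0,0,0,1]
  ]
}}

```text
time: 6.87
position: [0.4745, -0.435, 0.0812]
orientation: [-0.005, 0.103, 0.995, 0.003]
wrist_force: [-1.2, 1.5, -0.3]
width: 0.0855
finger_force: 0.0
```

Call:
{"name": "jog_arm", "arguments": {
  "series": [
    [0,0,0,0,0,0,1],
    [0,0,0,0,0,0,1],
    [0,0,0,0,0,0,1],
    [0,0,0,0,0,0,1],
    [0,0,0,0,0,0,1]
  ]
}}

```text
time: 7.28
position: [0.4817, -0.4377, 0.0892]
orientation: [0.001, 0.101, 0.995, -0.001]
wrist_force: [0.3, -0.7, -0.1]
width: 0.0855
finger_force: 0.0
```

```bash
python3 - <<'E'
from h import *
t=optics.get_image("top")[:,:,::-1];s=optics.get_image("side")[:,:,::-1]
cv2.imwrite("pics/c4.png",np.hstack([cv2.resize(t[200:340,270:420],None,fx=2.6,fy=2.6,interpolation=cv2.INTER_CUBIC),cv2.resize(s[170:310,225:325],None,fx=2.6,fy=2.6,interpolation=cv2.INTER_CUBIC)]))
E
```

```text
(no output)
```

View pics/c4.png

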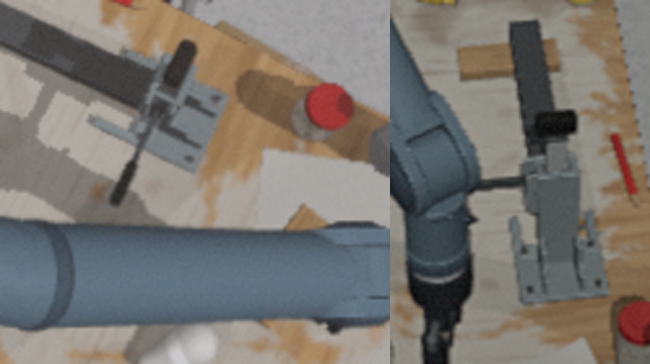

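Call:
{"name": "jog_arm", "arguments": {
  "series": [
    [-0.16,-0.13,-0.7,0,0,0,1],
    [0,0,-0.7,0,0,0,1],
    [0,0,-0.7,0,0,0,1],
    [0,0,-0.6,0,0,0,1],
    [0,0,-0.2,0,0,0,1]
  ]
}}

```text
time: 7.8
position: [0.4744, -0.439, -0.0025]
orientation: [-0.002, 0.101, 0.995, 0.001]
wrist_force: [0.1, 1.2, 0.4]
width: 0.0852
finger_force: 0.0
```

Call:
{"name": "jog_arm", "arguments": {
  "series": [
    [0,0,-0.1,0,0,0,1],
    [0,0,-0.05,0,0,0,1],
    [0,0,0,0,0,0,1],
    [0,0,0,0,0,0,0.9],
    [0,0,0,0,0,0,0.9]
  ]
}}

```text
time: 8.22
position: [0.4765, -0.4417, -0.0029]
orientation: [0.001, 0.101, 0.995, -0.001]
wrist_force: [0.0, 0.0, -0.6]
width: 0.0768
finger_force: 0.0
```

Call:
{"name": "jog_arm", "arguments": {
  "series": [
    [0,0,0,0,0,0,0.4],
    [0,0,0,0,0,0,0.4],
    [0,0,0,0,0,0,0.4],
    [0,0,0,0,0,0,0.4],
    [0,0,0,0,0,0,0.4]
  ],
  "squeeze": 90
}}

```text
time: 8.63
position: [0.4766, -0.442, -0.0027]
orientation: [0.001, 0.101, 0.995, -0.001]
wrist_force: [-0.8, -0.1, 5.6]
width: 0.0615
finger_force: 101.0
```

Call:
{"name": "jog_arm", "arguments": {
  "series": [
    [0,0,0.1,0,0,0,0.4],
    [0,0,0.2,0,0,0,0.4],
    [0,0,0.4,0,0,0,0.4],
    [0,0,0.3,0,0,0,0.4],
    [0,0,0,0,0,0,0.4]
  ]
}}

```text
time: 9.05
position: [0.477, -0.4425, 0.0285]
orientation: [0.002, 0.101, 0.995, -0.001]
wrist_force: [-0.0, 0.6, -1.1]
width: 0.0624
finger_force: 100.3
```

Call:
{"name": "jog_arm", "arguments": {
  "series": [
    [-0.15,0.4,0.9,0,0,0.2,0.4],
    [-0.15,0.4,0.9,0,0,0.2,0.4],
    [-0.15,0.4,0.9,0,0,0.2,0.4],
    [-0.15,0.4,0.9,0,0,0.2,0.4],
    [-0.15,0.4,0.9,0,0,0.2,0.4]
  ]
}}

```text
time: 9.47
position: [0.4525, -0.3803, 0.1618]
orientation: [-0.0, 0.049, 0.999, 0.0]
wrist_force: [0.4, -0.7, -1.4]
width: 0.0621
finger_force: 100.2
```

Call:
{"name": "jog_arm", "arguments": {
  "series": [
    [-0.15,0.9,0.5,0,0,0.25,0.4],
    [-0.15,0.9,0.5,0,0,0.25,0.4],
    [-0.15,0.9,0.5,0,0,0.25,0.4],
    [-0.15,0.9,0.5,0,0,0.25,0.4],
    [-0.15,0.9,0.5,0,0,0.25,0.4]
  ]
}}

```text
time: 9.88
position: [0.4297, -0.2449, 0.2362]
orientation: [-0.0, -0.017, 1.0, 0.0]
wrist_force: [0.1, 1.0, -1.5]
width: 0.0619
finger_force: 100.2
```

Call:
{"name": "jog_arm", "arguments": {
  "series": [
    [0,0.95,0,0,0,0,0.4],
    [0,0.95,0,0,0,0,0.4],
    [0,0.95,0,0,0,0,0.4],
    [0,0.95,0,0,0,0,0.4],
    [0,0.95,0,0,0,0,0.4]
  ]
}}

```text
time: 10.3
position: [0.4301, -0.1024, 0.236]
orientation: [0.0, -0.016, 1.0, 0.001]
wrist_force: [-0.1, 0.2, -2.4]
width: 0.0622
finger_force: 100.3
```

Call:
{"name": "jog_arm", "arguments": {
  "series": [
    [0,0.5,0,0,0,0,0.4],
    [0,0.3,-0.7,0,0,0,0.4],
    [0,0,-0.9,0,0,0,0.4],
    [0,0,-0.9,0,0,0,0.4],
    [0,0,-0.9,0,0,0,0.4]
  ]
}}

```text
time: 10.72
position: [0.4308, -0.0793, 0.1332]
orientation: [0.001, -0.017, 1.0, 0.0]
wrist_force: [0.6, 0.2, -2.9]
width: 0.0622
finger_force: 100.3
```

Call:
{"name": "jog_arm", "arguments": {
  "series": [
    [0,0,-0.9,0,0,0,0.4],
    [0,0,-0.9,0,0,0,0.4],
    [0,0,-0.9,0,0,0,0.4],
    [0,0,-0.9,0,0,0,0.4],
    [0,0,-0.6,0,0,0,0.4]
  ]
}}

```text
time: 11.13
position: [0.4294, -0.0796, 0.0059]
orientation: [-0.001, -0.016, 1.0, -0.0]
wrist_force: [-0.5, 0.7, -1.8]
width: 0.0617
finger_force: 100.1
```

Call:
{"name": "jog_arm", "arguments": {
  "series": [
    [0,0,0,0,0,0,0.4],
    [0,0,0,0,0,0,0.4],
    [0,0,0,0,0,0,0.4],
    [0,0,0,0,0,0,0.4],
    [0,0,0,0,0,0,0.4]
  ]
}}

```text
time: 11.55
position: [0.4324, -0.0795, 0.0093]
orientation: [0.002, -0.016, 1.0, 0.0]
wrist_force: [-0.1, 0.5, -1.3]
width: 0.0619
finger_force: 100.0
```

```bash
python3 - <<'E'
from h import *
t=optics.get_image("top")[:,:,::-1];s=optics.get_image("side")[:,:,::-1]
cv2.imwrite("pics/c5.png",np.hstack([cv2.resize(t[180:330,215:365],None,fx=2.6,fy=2.6,interpolation=cv2.INTER_CUBIC),cv2.resize(s[170:320,195:325],None,fx=2.6,fy=2.6,interpolation=cv2.INTER_CUBIC)]))
E
```

```text
(no output)
```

View pics/c5.png

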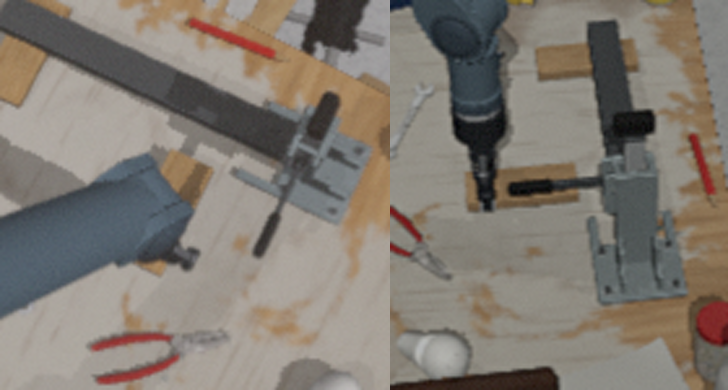

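The packer is held flat and square. Its far-end corners are at top crop pixels (165,150) and (212,170), ahead of the section and clear of the foot.

```bash
python3 - <<'E'
from h import *
np.set_printoptions(precision=4,suppress=True)
f=lambda x,y:(215+x/2.6,180+y/2.6)
g=lambda x,y:(195+(x-390)/2.6,170+y/2.6)
for n,a,z in [("farL",f(168,150),.031),("farR",f(213,169),.031),("foot",f(232,171),.02),("foot2",f(240,165),.02)]: print(n,plane("top",a,z))
for n,a,z in [("farL",g(575,164),.031),("farR",g(579,197),.031),("nearR",g(470,203),.031),("foot",g(589,218),.02)]: print(n,plane("side",a,z))
E
```

```text
farL [ 0.5543 -0.0412  0.031 ]
farR [ 0.5603 -0.1068  0.031 ]
foot [ 0.5723 -0.13    0.02  ]
foot2 [ 0.5848 -0.1356  0.02  ]
farL [ 0.5638 -0.0527  0.031 ]
farR [ 0.5658 -0.1195  0.031 ]
nearR [ 0.4125 -0.1178  0.031 ]
foot [ 0.5777 -0.1508  0.02  ]
```

Call:
{"name": "jog_arm", "arguments": {
  "series": [
    [0,0,-0.2,0,0,0,0.4],
    [0.3,0.01,0,0,0,0,0.4],
    [0.4,0.01,0,0,0,0,0.4],
    [0.4,0,0,0,0,0,0.4],
    [0.4,0,0,0,0,0,0.4]
  ]
}}

```text
time: 12.07
position: [0.4769, -0.0786, 0.0016]
orientation: [0.0, -0.017, 1.0, 0.0]
wrist_force: [-0.2, -0.6, -1.2]
width: 0.0619
finger_force: 100.1
```

Call:
{"name": "jog_arm", "arguments": {
  "series": [
    [0.5,0,0,0,0,0,0.4],
    [0.5,0,0,0,0,0,0.4],
    [0.5,0,0,0,0,0,0.4],
    [0.4,0,0,0,0,0,0.4],
    [0.4,0,0,0,0,0,0.4]
  ]
}}

```text
time: 12.48
position: [0.5462, -0.0785, 0.0014]
orientation: [0.0, -0.017, 1.0, -0.0]
wrist_force: [0.4, -0.0, -2.2]
width: 0.0621
finger_force: 100.1
```

Call:
{"name": "jog_arm", "arguments": {
  "series": [
    [0,0,-0.07,0,0,0,0.4],
    [0,0,-0.06,0,0,0,0.4],
    [0,0,0,0,0,0,0.4],
    [0,0,0,0,0,0,0.4],
    [0,0,0,0,0,0,0.4]
  ]
}}

```text
time: 12.9
position: [0.5439, -0.0789, -0.0023]
orientation: [-0.0, -0.016, 1.0, 0.0]
wrist_force: [1.0, -0.0, -0.7]
width: 0.0618
finger_force: 100.3
```

Call:
{"name": "jog_arm", "arguments": {
  "series": [
    [0,0,0,0,0,0,0.95],
    [0,0,0,0,0,0,0.95],
    [0,0,0,0,0,0,0.95],
    [0,0,0,0,0,0,0.95],
    [0,0,0,0,0,0,0.95]
  ]
}}

```text
time: 13.32
position: [0.5448, -0.0789, -0.002]
orientation: [0.0, -0.016, 1.0, 0.0]
wrist_force: [0.7, -0.2, 0.1]
width: 0.0812
finger_force: 0.0
```

Call:
{"name": "jog_arm", "arguments": {
  "series": [
    [-0.1,0,0.4,0,0,0,0.95],
    [-0.2,0,0.8,0,0,0,0.95],
    [-0.5,0,0.9,0,0,0,0.95],
    [-0.5,0,0.9,0,0,0,0.95],
    [-0.9,0,0.9,0,0,0,0.95]
  ]
}}

```text
time: 13.73
position: [0.4805, -0.079, 0.1171]
orientation: [0.002, -0.017, 1.0, -0.001]
wrist_force: [0.9, 0.2, 2.2]
width: 0.0815
finger_force: 0.0
```

Call:
{"name": "jog_arm", "arguments": {
  "series": [
    [-0.7,0,0.9,0,0,0,0.95],
    [-0.7,0,0.9,0,0,0,0.95],
    [0,0,0.9,0,0,0,0.95],
    [0,0,0.5,0,0,0,0.95],
    [0,0,0,0,0,0,0.95]
  ]
}}

```text
time: 14.15
position: [0.4391, -0.0793, 0.2152]
orientation: [0.005, -0.016, 1.0, 0.001]
wrist_force: [1.0, 0.2, 0.4]
width: 0.0814
finger_force: 0.0
```

```bash
python3 - <<'E'
from h import *
t=optics.get_image("top")[:,:,::-1];s=optics.get_image("side")[:,:,::-1]
cv2.imwrite("pics/c6.png",np.hstack([cv2.resize(t[180:330,215:365],None,fx=2.6,fy=2.6,interpolation=cv2.INTER_CUBIC),cv2.resize(s[170:320,195:325],None,fx=2.6,fy=2.6,interpolation=cv2.INTER_CUBIC)]))
E
```

```text
(no output)
```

View pics/c6.png

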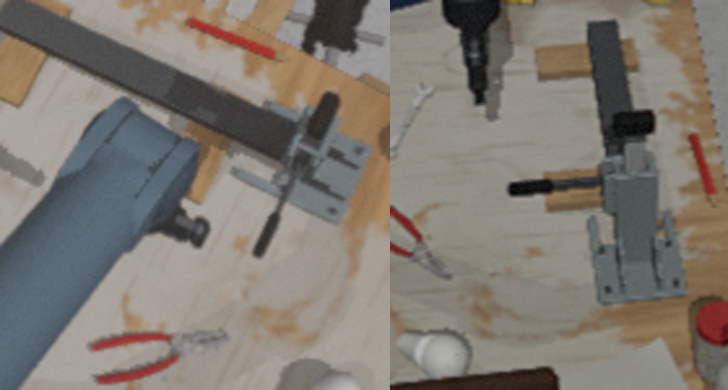

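The packer lies under the section, square, showing on both sides. Now the lever.

Call:
{"name": "jog_arm", "arguments": {
  "series": [
    [0.3,-0.8,0,0,0,0,1],
    [0.4,-0.9,0,0,0,0,1],
    [0.4,-0.9,0,0,0,0,1],
    [0.4,-0.9,0,0,0,0,1],
    [0.4,-0.8,0,0,0,0,1]
  ]
}}

```text
time: 14.67
position: [0.4928, -0.2094, 0.2092]
orientation: [-0.002, -0.016, 1.0, -0.0]
wrist_force: [-0.7, 0.4, -0.3]
width: 0.0857
finger_force: 0.0
```

Call:
{"name": "jog_arm", "arguments": {
  "series": [
    [0,0,-0.6,0,0,0,1],
    [0,0,-0.8,0,0,0,1],
    [0,0,-0.8,0,0,0,1],
    [0,0,-0.6,0,0,0,1],
    [0,0,0,0,0,0,1]
  ]
}}

```text
time: 15.08
position: [0.4889, -0.2064, 0.1214]
orientation: [-0.006, -0.016, 1.0, 0.001]
wrist_force: [-0.8, 0.8, -0.4]
width: 0.0853
finger_force: 0.0
```

```bash
python3 - <<'E'
from h import *
from plant import readout
np.set_printoptions(precision=4,suppress=True)
g=lambda x,y:(195+(x-390)/2.6,170+y/2.6)
print(readout.state()["position"],plane("side",g(546,208),.019),plane("side",g(545,178),.019))
s=optics.get_image("side")[:,:,::-1]
cv2.imwrite("pics/c7.png",cv2.resize(s[170:320,195:325],None,fx=3,fy=3,interpolation=cv2.INTER_CUBIC))
E
```

```text
[ 0.4889 -0.2064  0.1214] [ 0.5185 -0.1253  0.019 ] [ 0.5194 -0.0654  0.019 ]
```

View pics/c7.png

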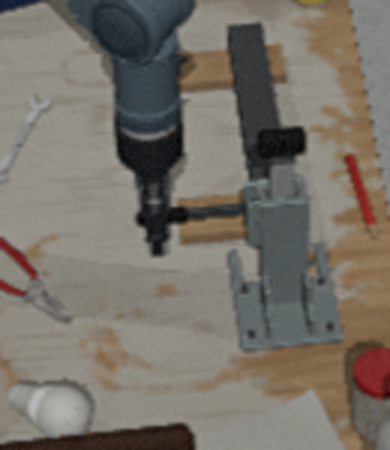

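The fingers straddle the lever grip at about (155,217) in the crop. Now close and lift.

Call:
{"name": "jog_arm", "arguments": {
  "series": [
    [0,0,0,0,0,0,0],
    [0,0,0,0,0,0,0],
    [0,0,0,0,0,0,0],
    [0,0,0,0,0,0,0],
    [0,0,0,0,0,0,0]
  ],
  "squeeze": 35
}}

```text
time: 15.55
position: [0.4945, -0.208, 0.1278]
orientation: [0.001, -0.017, 1.0, -0.0]
wrist_force: [0.5, -0.8, -0.1]
width: 0.0257
finger_force: 0.0
```

Call:
{"name": "jog_arm", "arguments": {
  "series": [
    [0,0,0,0,0,0,0],
    [0,0,0,0,0,0,0],
    [0,0,0,0,0,0,0],
    [0,0,0,0,0,0,0],
    [0,0,0,0,0,0,0]
  ]
}}

```text
time: 15.97
position: [0.4943, -0.2086, 0.1275]
orientation: [0.001, -0.017, 1.0, -0.001]
wrist_force: [-0.8, -2.2, 4.0]
width: 0.0131
finger_force: 38.7
```

Gripped (13 mm). Lift 33 mm with the tilt.

Call:
{"name": "jog_arm", "arguments": {
  "series": [
    [0,0,0.22,0,0.6,0,0],
    [0,0,0.22,0,0.6,0,0],
    [0,0,0.22,0,0.6,0,0],
    [0,0,0.22,0,0.6,0,0],
    [0,0,0.22,0,0.5,0,0]
  ]
}}

```text
time: 16.38
position: [0.4919, -0.2084, 0.1601]
orientation: [-0.155, -0.016, 0.988, 0.002]
wrist_force: [-3.5, -1.1, 1.6]
width: 0.0135
finger_force: 39.4
```

Call:
{"name": "jog_arm", "arguments": {
  "series": [
    [0,0,0,0,0,0,0],
    [0,0,0,0,0,0,0],
    [0,0,0,0,0,0,0],
    [0,0,0,0,0,0,0],
    [0,0,0,0,0,0,0]
  ]
}}

```text
time: 16.8
position: [0.4919, -0.2083, 0.1596]
orientation: [-0.153, -0.016, 0.988, 0.003]
wrist_force: [-4.5, -1.1, 2.1]
width: 0.0132
finger_force: 39.5
```

Call:
{"name": "jog_arm", "arguments": {
  "series": [
    [0,0,0,0,0,0,0],
    [0,0,0,0,0,0,0],
    [0,0,0,0,0,0,0],
    [0,0,0,0,0,0,0],
    [0,0,0,0,0,0,0]
  ]
}}

```text
time: 17.22
position: [0.4919, -0.2083, 0.1596]
orientation: [-0.153, -0.016, 0.988, 0.003]
wrist_force: [-4.4, -1.5, 1.7]
width: 0.0132
finger_force: 39.5
```

Call:
{"name": "jog_arm", "arguments": {
  "series": [
    [0,0,0,0,0,0,0],
    [0,0,0,0,0,0,0],
    [0,0,0,0,0,0,0],
    [0,0,0,0,0,0,0],
    [0,0,0,0,0,0,0]
  ]
}}

```text
time: 17.63
position: [0.4919, -0.2083, 0.1596]
orientation: [-0.153, -0.016, 0.988, 0.003]
wrist_force: [-4.6, -1.5, 1.5]
width: 0.0131
finger_force: 39.5
```

Call:
{"name": "jog_arm", "arguments": {
  "series": [
    [0,0,0,0,0,0,0],
    [0,0,0,0,0,0,0],
    [0,0,0,0,0,0,0],
    [0,0,0,0,0,0,0],
    [0,0,0,0,0,0,0]
  ]
}}

```text
time: 18.05
position: [0.4919, -0.2083, 0.1596]
orientation: [-0.153, -0.016, 0.988, 0.002]
wrist_force: [-5.1, -0.9, 0.9]
width: 0.0133
finger_force: 39.5
```

```bash
python3 - <<'E'
from h import *
s=optics.get_image("side")[:,:,::-1];v=s.max(2)
m=np.zeros(v.shape,np.uint8);m[205:240,270:305]=(v<50)[205:240,270:305]
n,l,st,c=cv2.connectedComponentsWithStats(m);k=1+np.argmax(st[1:,4]);print(c[k],st[k])
for h in (0,.01,.022,.034): print(h,proj("side",(.634,-.204,.213+h)))
E
```

```text
[287.18902439 224.66463415] [278 220  19  11 164]
0 [287.90655828 224.41270045]
0.01 [287.88972261 222.22383341]
0.022 [287.86933815 219.57554303]
0.034 [287.84875287 216.90334529]
```

The rack grip is back at its starting pixel row (224.7), so the rack is home. Lower the lever, release and retreat.

Call:
{"name": "jog_arm", "arguments": {
  "series": [
    [0,0,0,0,0,0,0],
    [0,0,-0.28,0,-0.7,0,0],
    [0,0,-0.28,0,-0.7,0,0],
    [0,0,-0.27,0,-0.7,0,0],
    [0,0,-0.27,0,-0.8,0,0]
  ]
}}

```text
time: 18.52
position: [0.4944, -0.2086, 0.1266]
orientation: [0.003, -0.017, 1.0, -0.001]
wrist_force: [0.1, -1.4, 10.9]
width: 0.0136
finger_force: 40.2
```

Call:
{"name": "jog_arm", "arguments": {
  "series": [
    [0,0,0,0,0,0,0],
    [0,0,0,0,0,0,1],
    [0,0,0,0,0,0,1],
    [0,0,0,0,0,0,1],
    [0,0,0,0,0,0,1]
  ]
}}

```text
time: 18.93
position: [0.4944, -0.207, 0.1266]
orientation: [-0.0, -0.017, 1.0, 0.0]
wrist_force: [-0.1, -0.9, -0.4]
width: 0.0612
finger_force: 0.0
```

Call:
{"name": "jog_arm", "arguments": {
  "series": [
    [0,0,0,0,0,0,1],
    [0,0,0.6,0,0,0,1],
    [0,0,0.9,0,0,0,1],
    [0,0,0.9,0,0,0,1],
    [-0.3,0,0.9,0,0,0,1]
  ]
}}

```text
time: 19.35
position: [0.4861, -0.2072, 0.2268]
orientation: [-0.0, -0.017, 1.0, -0.001]
wrist_force: [0.4, 0.4, -0.1]
width: 0.0855
finger_force: 0.0
```

Call:
{"name": "jog_arm", "arguments": {
  "series": [
    [-0.6,-0.6,0.5,0,0,0,1],
    [-0.6,-0.9,0,0,0,0,1],
    [0,-0.9,0,0,0,0,1],
    [0,-0.9,0,0,0,0,1],
    [0,-0.9,0,0,0,0,1]
  ]
}}

```text
time: 19.77
position: [0.4489, -0.3346, 0.2411]
orientation: [0.0, -0.017, 1.0, 0.0]
wrist_force: [0.9, 0.0, 0.5]
width: 0.0853
finger_force: 0.0
```

Call:
{"name": "jog_arm", "arguments": {
  "series": [
    [0,-0.6,0,0,0,0,1],
    [0,0,0,0,0,0,1],
    [0,0,0,0,0,0,1],
    [0,0,0,0,0,0,1],
    [0,0,0,0,0,0,1]
  ]
}}

```text
time: 20.18
position: [0.4494, -0.35, 0.2404]
orientation: [-0.0, -0.018, 1.0, 0.001]
wrist_force: [-0.0, 0.3, 0.7]
width: 0.0857
finger_force: 0.0
```

```bash
python3 - <<'E'
from h import *
t=optics.get_image("top")[:,:,::-1];s=optics.get_image("side")[:,:,::-1]
v=s.max(2);m=np.zeros(v.shape,np.uint8);m[205:240,270:305]=(v<50)[205:240,270:305]
n,l,st,c=cv2.connectedComponentsWithStats(m);k=1+np.argmax(st[1:,4]);print(c[k])
cv2.imwrite("pics/c8.png",np.hstack([cv2.resize(t[170:300,195:365],None,fx=2.6,fy=2.6,interpolation=cv2.INTER_CUBIC),cv2.resize(s[170:300,215:325],None,fx=2.6,fy=2.6,interpolation=cv2.INTER_CUBIC)]))
E
```

```text
[287.23312883 224.65644172]
```

View pics/c8.png

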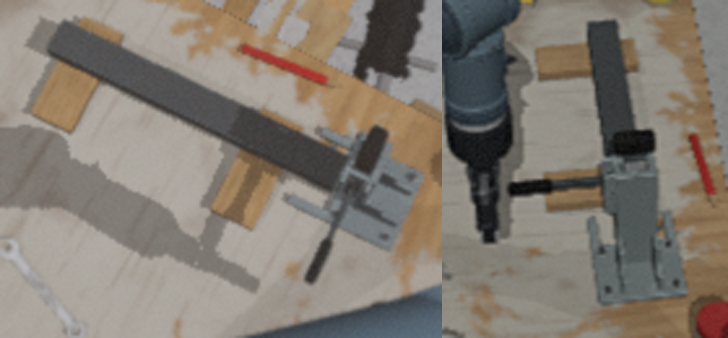

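The section rests on both offcuts, and its left end is unmoved at (219,178) in the top image. The packer is square and shows on both sides at crop (275,115) and (235,215). The rack is down, the lever level and the gripper clear, so I'm handing in.

```bash
python3 -c "
from plant import job
print(job.job_done())"
```

```text
the job is handed in; nothing more can be done
None
```

I handed the job in at about 20 s of the 72 s allowed: the rack is down with the lever back level, the section rests on both offcuts, and the gripper is clear. The hand-in gave no verdict; I judged the section level only by eye in the last pictures and did not recheck the bottle and tape measure, though no move went near them.

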